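# Close the filter box's vent flap with the hook pole

### The arm

A 7-joint arm with a two-finger parallel gripper is mounted at the origin on the work surface. World frame = base frame: x ahead of the robot, y to its left, z up, the work surface at z = 0. Lengths are in m, angles in rad, forces in N, time in s.
With the tool pointing down it reaches from about 0.4 to 0.85 m from the base axis. Payload 4.5 kg.
Tool frame: the origin (TCP) lies at the very end of the fingers, on their centre line; the grasp point (between the pads) lies 19 mm behind it (robot.pinch_z is the distance from the TCP to the grasp point, in m); z points along the fingers, y is the line along which they close (so a half turn about z gives the same grasp; the last joint's range is limited). The gripper opens to 85 mm and grips with 20 to 120 N. Pads are 22 mm wide; open, the fingers measure 114 mm over their backs; the gripper's body (76 mm by 85 mm) begins 54 mm behind the grasp point. The pads swing forward as they close: fully open they stand 13 mm farther back than shut.
Start: joints at [1.262, 0.689, -0.195, 1.565, 0.157, 0.902, -0.215], TCP at [0.21, -0.589, 0.231] pointing down, gripper open.
Joint ranges: [-3.01, 3.01], [-0.46, 2.08], [-1.47, 1.51], [0.13, 2.56], [-1, 4.14], [0.04, 2.09], [-2.66, 2.66]. Speed limits (rad/s): [2.57, 2.57, 3.14, 3.14, 3.14, 3.14, 3.14].

### API

Orientations are given as a unit quaternion [w, x, y, z].
In Python, from workcell import telemetry, vision, order, robot gives the robot as it stands. The module is installed in compiled form; this text tells all that it offers.
- The arm moves only by the tool apply_moves, never from a script. Its argument "deltas" is a list of rows, each a list of 7 numbers: the shift along the tool's x, y, z in units of 400 mm (1.0 is 400 mm), then the turn, a rotation vector about the tool's x, y, z in units of 0.12 rad (1.0 is 0.12 rad), then the opening, from -1 (shut) to 1 (fully open), so that 0 is half open. A call has 1 to 12 rows; each row shifts and turns the commanded pose from where the row before left it, along the tool's axes as they then stand; what a row does not reach is not made up. A row lasts 1/10 s, in which the tool goes at most 50 mm and 8.59 degrees, less where a joint would pass 70% of its speed; a pose out of reach is approached as far as the arm can. A call with a number of a shift or a turn outside -1 to 1 is refused whole. A call with a gripper value outside its range is refused whole. The fingers move at their own pace and stop on an object; the grip force is fixed at half the most. Time passes only in rows, so rows that do not move let the fingers close. It gives the time, the measured TCP pose, the force, the opening and the grip force at its end, in the units of the state.
- telemetry.sense(): the state, without advancing time (a new reading comes with each control period).
- vision.grab_frame(name): name is "side" or "top" or "wrist"; returns the picture (384x512x3 uint8, red, green, blue); there is no depth.
- vision.camera_info(name): a dict with "mtx" (3x3 intrinsics, pixels), "distortion" ([k1, k2, p1, p2, k3] as OpenCV has them; the pictures are not rectified), "xyz" and "orientation" of the camera in the world; the wrist camera has in their place "T_tool_cam" (4x4, takes a point from camera to tool coordinates, whose origin is the TCP and whose axes are the flange's). Camera axes: x right, y up, looking along -z (the intrinsics and any distortion apply to the point x, -y, -z); pixel columns grow to the right and rows downward; lengths in m; the calibration is good to about 2 mm. A picture is of the moment at which its call begins: read the wrist's pose just before it. camera_info takes no time and is no camera call.
- order.close_job(): hands the job in; it is judged then, once.
The state is a dict: "clock": time; "q": joint angles; "dq": joint speeds; "tau": joint torques, N m; "ee_pos": TCP position; "ee_rot": TCP orientation; "wrist_force": force on the tool from outside, world axes, zero at the start; "wrist_torque": the same for the moment, N m; "finger_gap": finger opening in m; "finger_force": force on a finger pad.
Only numpy, scipy, OpenCV 4.12 (cv2) and the standard library are available. Lean on these libraries where they do the work, as an engineer would, in place of code of your own. Each camera call takes 0.05 s, during which the arm holds its last target. There are 200 camera calls.

### The job

Take the hook pole from its rest, put its hooked end through the red ring eye high on the open vent flap, and draw the flap gently down with it until the catch snaps and the flap is fully shut. Do not slam the flap, strain the eye or touch the flap with the gripper. Then unhook the pole and lay it back in both forks of its rest, leaving everything else on the bench alone.

Things in the scene. Friction and masses are not known exactly. Their poses are not given: they have to be found in the camera images.
- pole: Hook pole, 0.2 kg: 10 mm steel rod through the foot of an upright blue grip block 45 long (x) x 30 wide (y), which reaches from 12 mm below the rod axis to 50 mm above. Origin on the rod axis at the block's middle, near the balance point; x along the rod to the hook, z up. At x=225 mm a red 10 mm finger turns up, top 21 mm over the axis; far end x=230. Tail: rod, then a 22 mm black ball (to x=-118).
- hook (a point): Seat of the hook, where an eye rides: on the rod axis at x=+205 mm in the pole's frame, 15 mm short of the red upturned finger. Axes as the pole's.
- rest: Fixed grey pole stand, base 250 x 100 x 8 mm, origin at the centre of its underside, x along the pole towards its hook. The grip block stands on a middle step 60 x 50 mm, 47 mm high (rod axis at 59 mm), with the rod in two yellow 90-degree V forks, 12 mm thick, 50 mm wide at the mouth, tops 75 mm high, at x=+85 and -80. Pole origin over the rest's (within 8 mm in x at the start).
- vent_box: Fixed grey filter box 200 (x) x 220 (y) x 120 mm high, blue louvred panel on its -x face towards the robot. Origin at the centre of its underside. The white vent flap lies on its top when shut, hinged along the box's x at its -y rim, and opens upwards.
- hinge (a point): Point on the flap's hinge axis (which runs along the box's x), level in x with the eye: at (-80, -100, 125) mm in the box's frame. Axes as the box's.
- eye (a point): Centre of the red ring eye on the flap's outer face near the free edge: wire 7 mm, clear hole 36 mm, outside 51 mm; the hole's axis is the box's x at every angle. In the box's frame, open by q: x=-80, y=-100+165cos(q)-49sin(q), z=125+165sin(q)+49cos(q) mm. Its stem is sprung: under load it first sinks up to 16 mm towards the flap (200 N/m). It breaks off above 20 N from the pole.
- flap (a joint): Opening of the white flap (190 x 205 x 6 mm) in rad: 0 shut, 1.57 upright, range 0 to 1.8. A stiff hinge (about 1.5 N at the eye) keeps it where it is left. Near 0.09 its tongue meets a spring catch: the push at the eye must rise to some 3 to 8 N (hidden, varies), so past the eye's spring travel, then the flap snaps home to 0 against a hard stop and stays. Short of the snap it stands ajar.
- mouse: Black computer mouse 100 x 58 x 32 mm on a green-edged mat; a bystander, leave alone. Origin: centre of its underside.
- soap: Green closed bottle, 64 mm in diameter, 160 high; a bystander, leave alone. Origin: centre of its underside.
- tub: White bowl, 120 mm across the rim, 70 high; a bystander, leave alone. Origin: centre of its underside.
- beaker: Clear glass beaker, 68 mm across, 85 high; a bystander, leave alone. Origin: centre of its underside.
- jar: Amber jar, 56 mm across, 70 high; a bystander, leave alone. Origin: centre of its underside.
- carton: Cardboard carton 120 x 160 x 90 mm; a bystander, leave alone. Origin: centre of its underside.
- screwdriver: Screwdriver lying on the bench; a bystander, leave alone. Origin: between its ends, on the bench.
- tubes: White test-tube rack 60 x 180 mm with tubes, 117 high; a bystander, leave alone. Origin: centre of its underside.

How it is judged:
By the outcome, as a careful person would: the job done as asked, in the order asked, and still so for the second after the job is handed in, with the robot touching nothing.
It also fails if it takes over 72 s, if anything falls off the work surface, if the arm or the gripper's body presses on something with over 40 N, if the wrist force passes 120 N, or if a joint passes its speed limit or range.

## Working session

There is one attempt and no reset: what is moved stays moved. The work goes in short steps, Python scripts to look and compute and a tool call to move; the robot and the scene stay as the last step left them, time stands still between calls to the robot, and variables do not carry over. Pictures are saved under pics/ and viewed, at most 10 in all, crops included, and the job is handed in when it is done.

Besides the shell and the picture viewer there is one more tool, called after "Call:" in YAML: its name, and indented under it one key for each argument. apply_moves: Moves the arm, as the interface text tells. Its arguments: {"type":"object","properties":{"deltas":{"type":"array","items":{"type":"array","items":{"type":"number","minimum":-1,"maximum":1}}}},"required":["deltas"]}

```bash
mkdir -p pics
python3 - <<'E'
from workcell import telemetry, vision, order, robot
import cv2
for n in ("side","top"):
    im=vision.grab_frame(n); cv2.imwrite(f"pics/{n}0.png",im[:,:,::-1])
    print(n,vision.camera_info(n))
print(vision.camera_info("wrist")); print(telemetry.sense()); print(robot.pinch_z)
E
```

```text
side {'mtx': array([[418.14948625,   0.        , 255.83596134],
       [  0.        , 418.14948625, 185.48152356],
       [  0.        ,   0.        ,   1.        ]]), 'distortion': array([-0.1431982,  0.       ,  0.       ,  0.       ,  0.       ]), 'xyz': array([-0.0852561 ,  0.70498213,  0.96763558]), 'orientation': array([-0.33465624, -0.1565642 ,  0.3865446 ,  0.84503025])}
top {'mtx': array([[376.35967094,   0.        , 252.34487068],
       [  0.        , 376.35967094, 193.07971884],
       [  0.        ,   0.        ,   1.        ]]), 'distortion': array([-0.12637351,  0.        ,  0.        ,  0.        ,  0.        ]), 'xyz': array([0.49173766, 0.0087763 , 1.25670107]), 'orientation': array([ 0.71111886,  0.029224  , -0.03616532, -0.7015326 ])}
{'mtx': array([[278.32348652,   0.        , 256.13169417],
       [  0.        , 278.32348652, 190.08727929],
       [  0.        ,   0.        ,   1.        ]]), 'distortion': array([-0.02167647,  0.        ,  0.        ,  0.        ,  0.        ]), 'T_tool_cam': array([[ 3.69529465e-04,  9.65087082e-01,  2.61928974e-01,
         6.
[... 300 characters left out ...]
1.26182694,  0.68995984, -0.19450767,  1.5662788 ,  0.15730746,
        0.9024945 , -0.21511859]), 'dq': array([-0.00019474, -0.00215659, -0.00078273, -0.00269   ,  0.00048358,
        0.00118961, -0.00088416]), 'tau': array([-2.63176720e-03, -5.40595937e+01, -1.27116747e+00, -1.58984095e+01,
        9.45561100e-03,  4.41043434e-03,  7.10637948e-06]), 'ee_pos': array([ 0.20980503, -0.5880878 ,  0.23051632]), 'ee_rot': array([-8.47521432e-04,  9.85344273e-01,  1.70575200e-01, -2.15727121e-04]), 'wrist_force': array([-0.27768844,  0.14488371,  0.30598538]), 'wrist_torque': array([ 2.78765061e-02,  2.22930078e-02, -5.14186902e-05]), 'finger_force': 0.0, 'finger_gap': 0.08560805224348984}
0.0187
```

View pics/side0.png

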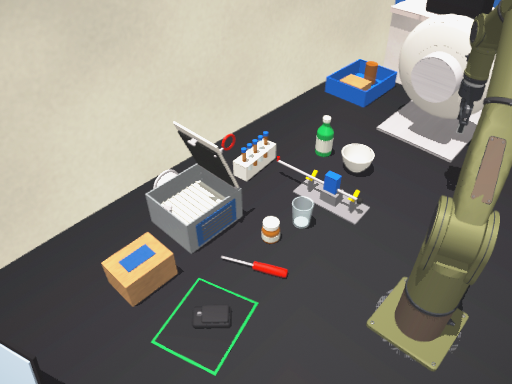

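View pics/top0.png

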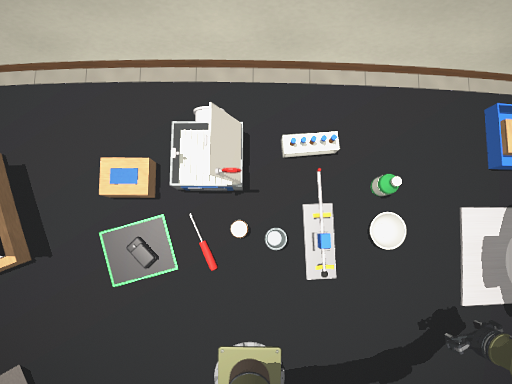

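The side view shows the open box with its ring eye at (228,142), and the pole in the rest with its hook tip at (279,158). In the top view the eye is at (231,170), the hook tip at (319,170), the grip at (324,240) and the ball at (324,273). Next I triangulate these points.

```bash
cat > h.py <<'E'
from workcell import telemetry, vision, order, robot
import cv2, numpy as np
from scipy.spatial.transform import Rotation as R
def rot(q): return R.from_quat(np.r_[q[1:],q[0]])
def cam(n):
    c=vision.camera_info(n)
    if n!="wrist": return c["mtx"],c["distortion"],np.array(c["xyz"]),rot(c["orientation"]).as_matrix()
    s=telemetry.sense(); T=c["T_tool_cam"]; Rt=rot(s["ee_rot"]).as_matrix()
    return c["mtx"],c["distortion"],s["ee_pos"]+Rt@T[:3,3],Rt@T[:3,:3]
def ray(C,uv):
    p=cv2.undistortPoints(np.array([[uv]],float),C[0],C[1])[0,0]
    d=C[3]@np.array([p[0],-p[1],-1]); return C[2],d/np.linalg.norm(d)
def plane(C,uv,z):
    o,d=ray(C,uv); return o+d*(z-o[2])/d[2]
def tri(C1,u1,C2,u2):
    a,d=ray(C1,u1); b,e=ray(C2,u2)
    t=np.linalg.lstsq(np.c_[d,-e],b-a,rcond=None)[0]
    p,q=a+t[0]*d,b+t[1]*e; return (p+q)/2,np.linalg.norm(p-q)
def proj(C,P):
    p=C[3].T@(np.asarray(P)-C[2]); k=np.array([[p[0]/-p[2],-p[1]/-p[2],1.]])
    return cv2.projectPoints(k,np.zeros(3),np.zeros(3),C[0],C[1])[0][0,0]
def mask(im,col):
    h=cv2.cvtColor(im,cv2.COLOR_RGB2HSV).astype(int); H,S,V=h[...,0],h[...,1],h[...,2]
    if col=="red": return ((H<6)|(H>174))&(S>150)&(V>90)
    if col=="blue": return (H>100)&(H<125)&(S>130)&(V>60)
    if col=="yellow": return (H>20)&(H<35)&(S>150)&(V>100)
def blobs(m,minA=8):
    n,l,s,c=cv2.connectedComponentsWithStats(m.astype(np.uint8))
    return [(s[i].tolist(),c[i].round(1).tolist()) for i in range(1,n) if s[i][4]>=minA]
E
python3 - <<'E'
from h import *
for n in("side","top"):
    im=cv2.imread(f"pics/{n}0.png")[:,:,::-1].copy()
    for c in("red","blue","yellow"):
        print(n,c,blobs(mask(im,c)))
a=cv2.imread("pics/side0.png")[100:260,130:380]; b=cv2.imread("pics/top0.png")[90:290,150:350]
cv2.imwrite("pics/c1.png",cv2.resize(a,None,fx=3.2,fy=3.2,interpolation=2)); cv2.imwrite("pics/c2.png",cv2.resize(b,None,fx=3,fy=3,interpolation=2))
E
```

```text
side red [([221, 134, 15, 16, 102], [228.3, 141.6]), ([277, 156, 3, 5, 13], [277.9, 157.7]), ([252, 261, 36, 17, 333], [269.8, 269.1])]
side blue [([396, 0, 9, 4, 18], [398.7, 0.8]), ([493, 0, 8, 7, 36], [495.7, 2.6]), ([325, 59, 72, 48, 1673], [359.9, 84.0]), ([241, 131, 28, 22, 131], [254.1, 141.2]), ([324, 171, 18, 23, 305], [331.8, 181.5]), ([196, 199, 40, 47, 333], [214.7, 221.0]), ([120, 245, 35, 27, 423], [136.5, 257.8])]
side yellow [([312, 170, 6, 7, 30], [314.5, 172.7]), ([306, 177, 7, 4, 13], [308.9, 178.5]), ([353, 190, 7, 7, 34], [356.1, 192.9]), ([348, 198, 6, 4, 12], [350.8, 199.3])]
top red [([222, 168, 18, 4, 57], [230.8, 169.7]), ([317, 168, 4, 3, 10], [318.8, 169.1]), ([199, 240, 19, 31, 241], [207.9, 255.6])]
top blue [([484, 103, 28, 67, 1281], [496.6, 135.6]), ([321, 135, 5, 6, 20], [323.4, 137.8]), ([331, 135, 6, 6, 21], [333.3, 137.3]), ([301, 137, 5, 6, 21], [303.0, 139.4]), ([311, 136, 5, 6, 23], [313.0, 138.6]), ([291, 138, 5, 6, 20], [292.8, 140.3]), ([110, 168, 28, 16, 379], [123.6, 175.5]), ([181, 186, 37, 4, 60], [199.1, 186.5]), ([225, 187, 8, 3, 17], [228.9, 187.9]), ([318, 234, 13, 14, 170], [323.6, 240.6])]
top yellow [([314, 214, 5, 3, 15], [316.0, 215.0]), ([317, 265, 5, 4, 18], [319.0, 266.5]), ([326, 265, 8, 3, 16], [329.6, 265.9])]
```

View pics/c1.png

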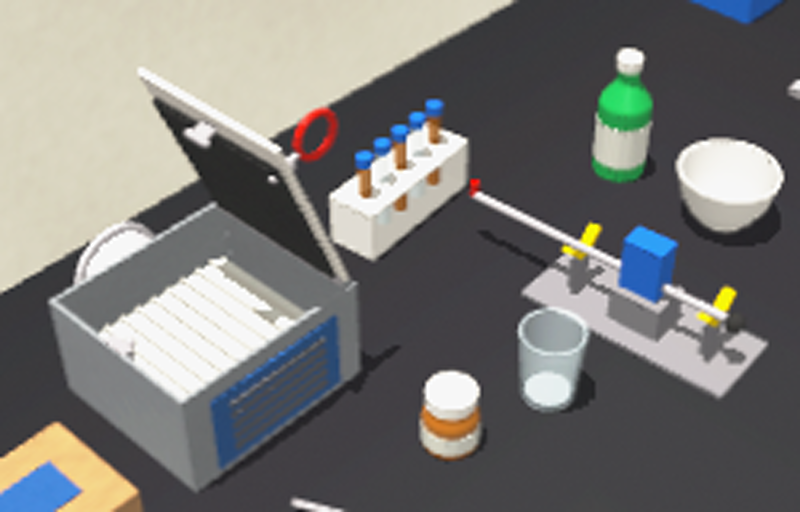

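View pics/c2.png

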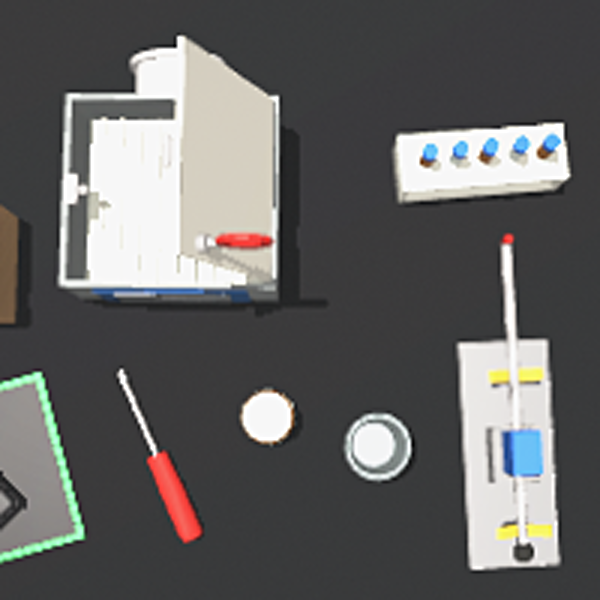

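The crops show the ring at side (228,142) and top (231,170), the box rim corners at about (170,185), (172,121), (243,122) and (242,184) in the top view, and the pole lying seated in both forks.

Run:
```python
from h import *
np.set_printoptions(precision=4,suppress=True)
S,T=cam("side"),cam("top")
E=tri(S,(228.3,141.6),T,(230.8,169.7)); print("eye",E)
F=tri(S,(277.9,157.7),T,(318.8,169.1)); print("finger",F, plane(T,(318.8,169.1),.075))
print("ball", tri(S,(360.5,200.5),T,(324.3,273.5)),plane(T,(324.3,273.5),.059))
im=cv2.imread("pics/top0.png"); 
print("block top corners", [plane(T,c,.109)[:2] for c in((318,234),(330,233.5))],"block cen side",tri(S,(332,182),T,(323.6,240.6)))
for n,uv in dict(fl=(170,185.5),bl=(171.7,121),br=(242.7,121.7)).items(): print("rim",n,plane(T,uv,.12))
for n,uv in dict(fl=(190.9,252.5),fr=(241.9,219.7),bl=(151.9,221)).items(): print("bottom",n,plane(S,uv,0))
for n,uv in dict(a=(458,342),b=(548,341),c=(560,566),d=(470,569)).items(): print("rest",n,plane(T,(uv[0]/3+150,uv[1]/3+90),.008))
for n,z,uv in (("soap",.1,(385,186)),("jar",.07,(239,229)),("beaker",.085,(276,239)),("tubes",.1,(312,146))): print(n,plane(T,uv,z))
```

```text
eye (array([0.6403, 0.056 , 0.2965]), np.float64(0.0008861079779250815))
finger (array([ 0.6821, -0.2143,  0.0699]), np.float64(0.0002105737622410234)) [ 0.6813 -0.2133  0.075 ]
ball (array([ 0.3483, -0.2353,  0.0575]), np.float64(0.003458562953157527)) [ 0.3499 -0.2339  0.059 ]
block top corners [array([ 0.4756, -0.2039]), array([ 0.4774, -0.2411])] block cen side (array([ 0.4553, -0.2268,  0.0794]), np.float64(0.0013939079861650802))
rim fl [0.617  0.2498 0.12  ]
rim bl [0.8192 0.2524 0.12  ]
rim br [0.8192 0.0311 0.12  ]
bottom fl [0.6218 0.2496 0.    ]
bottom fr [0.6074 0.0457 0.    ]
bottom bl [0.8175 0.2519 0.    ]
rest a [ 0.5734 -0.1711  0.008 ]
rest b [ 0.5758 -0.2723  0.008 ]
rest c [ 0.3268 -0.2859  0.008 ]
rest d [ 0.3234 -0.1856  0.008 ]
soap [ 0.6274 -0.4201  0.1   ]
jar [0.488  0.0383 0.07  ]
beaker [ 0.4585 -0.0773  0.085 ]
tubes [ 0.7504 -0.1875  0.1   ]
```

Call:
apply_moves:
  deltas:
    - [0,0,0,0,0,0.79,1]
    - [0,0,0,0,0,0.79,1]
    - [0,0,0,0,0,0.78,1]
    - [0.061,-0.078,0,0,0,0,1]
    - [0.061,-0.078,0,0,0,0,1]
    - [0.061,-0.078,0,0,0,0,1]
    - [0.061,-0.078,0,0,0,0,1]
    - [0.061,-0.078,0,0,0,0,1]
    - [0.061,-0.078,0,0,0,0,1]
    - [0.061,-0.078,0,0,0,0,1]
    - [0.061,-0.078,0,0,0,0,1]
    - [0.061,-0.078,0,0,0,0,1]

```text
clock: 1.3
ee_pos: [0.4131, -0.2937, 0.2311]
ee_rot: [-0.0, 1.0, 0.03, -0.0]
wrist_force: [0.9, -1.0, 0.4]
finger_gap: 0.0852
finger_force: 0.0
```

Call:
apply_moves:
  deltas:
    - [0.061,-0.078,0,0,0,0,1]
    - [0.061,-0.078,0,0,0,0,1]
    - [0,0,0,0,0,0,1]
    - [0,0,0,0,0,0,1]

```text
clock: 1.7
ee_pos: [0.4578, -0.2291, 0.231]
ee_rot: [-0.0, 1.0, 0.031, -0.0]
wrist_force: [-0.9, -0.5, -0.7]
finger_gap: 0.0856
finger_force: 0.0
```

```bash
cat >> h.py <<'E'
def delta(p,yaw=None,pitchdown=None):
    "shift and turn in tool units from the measured pose to p with tool down, tool x at yaw"
    s=telemetry.sense(); Rt=rot(s["ee_rot"])
    d=Rt.inv().apply(np.array(p)-s["ee_pos"])/.4
    rv=np.zeros(3)
    if yaw is not None:
        G=R.from_euler("z",yaw)*R.from_euler("x",np.pi); rv=(Rt.inv()*G).as_rotvec()/.12
    print("t",round(s["clock"],2),"pos",s["ee_pos"].round(4),"F",s["wrist_force"].round(1),"T",s["wrist_torque"].round(2),"gap",round(s["finger_gap"],4),"ff",round(s["finger_force"],1),"| shift",d.round(4),"turn",rv.round(3));
E
python3 - <<'E'
from h import *
delta((.457,-.2277,.057),.06)
C=cam("wrist"); im=vision.grab_frame("wrist"); cv2.imwrite("pics/w1.png",im[:,:,::-1])
print(blobs(mask(im,"blue"),60)); print(proj(C,(.457,-.2277,.109)))
for s in blobs(mask(im,"blue"),60):
    x,y,w,h,_=s[0]; print([plane(C,c,.109).round(4) for c in ((x,y),(x+w,y),(x,y+h),(x+w,y+h))])
E
```

```text
t 1.7 pos [ 0.4578 -0.2291  0.231 ] F [-0.9 -0.5 -0.7] T [-0.03  0.07  0.02] gap 0.0856 ff 0.0 | shift [-0.0013 -0.0036  0.435 ] turn [-0.002  0.006  0.019]
[([0, 9, 21, 11, 122], [7.5, 15.2]), ([239, 155, 32, 53, 1548], [254.7, 181.2])]
[255.63658365 184.70195153]
[array([0.5986, 0.001 , 0.109 ]), array([ 0.5993, -0.0176,  0.109 ]), array([0.59  , 0.0023, 0.109 ]), array([ 0.5907, -0.0164,  0.109 ])]
[array([ 0.4851, -0.2101,  0.109 ]), array([ 0.487 , -0.2405,  0.109 ]), array([ 0.4319, -0.2125,  0.109 ]), array([ 0.4339, -0.2446,  0.109 ])]
```

View pics/w1.png

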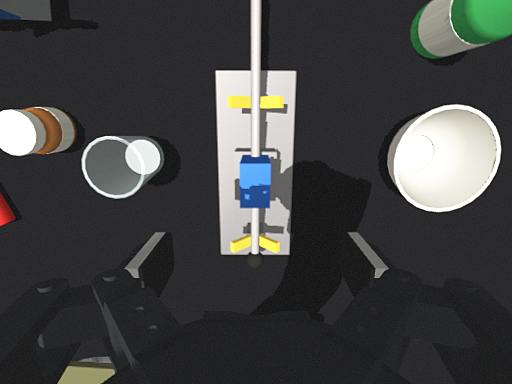

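The wrist view shows the block centred between the open fingers at about (255,181), and both forks with the rod seated. I'll descend now.

Call:
apply_moves:
  deltas:
    - [-0.003,-0.005,0.06,0,0,0,1]
    - [0,0,0.06,0,0,0,1]
    - [0,0,0.06,0,0,0,1]
    - [0,0,0.06,0,0,0,1]
    - [0,0,0.06,0,0,0,1]
    - [0,0,0.06,0,0,0,1]
    - [0,0,0.04,0,0,0,1]
    - [0,0,0.033,0,0,0,1]
    - [0,0,0,0,0,0,1]
    - [0,0,0,0,0,0,-0.3]
    - [0,0,0,0,0,0,-0.6]
    - [0,0,0,0,0,0,-1]

```text
clock: 2.95
ee_pos: [0.4568, -0.2285, 0.0589]
ee_rot: [0.0, 1.0, 0.03, 0.001]
wrist_force: [0.5, 0.5, 0.7]
finger_gap: 0.0441
finger_force: 0.0
```

Call:
apply_moves:
  deltas:
    - [0,0,0,0,0,0,-1]
    - [0,0,0,0,0,0,-1]
    - [0,0,0,0,0,0,-1]
    - [0,0,0,0,0,0,-1]
    - [0,0,0,0,0,0,-1]

```text
clock: 3.45
ee_pos: [0.4567, -0.2283, 0.0589]
ee_rot: [0.0, 1.0, 0.03, 0.001]
wrist_force: [-0.1, 1.0, 6.0]
finger_gap: 0.0291
finger_force: 59.9
```

Call:
apply_moves:
  deltas:
    - [0,0,-0.02,0,0,0,-1]
    - [0,0,-0.04,0,0,0,-1]
    - [0,0,-0.08,0,0,0,-1]
    - [0,0,-0.08,0,0,0,-1]
    - [0,0,-0.08,0,0,0,-1]
    - [0,0,-0.08,0,0,0,-1]
    - [-0.04,0,-0.08,0,0,0.2,-1]
    - [-0.06,0,-0.06,0,0,0.24,-1]
    - [-0.06,-0.02,-0.05,0,0,0,-1]
    - [-0.01,-0.06,0,0,0,0,-1]
    - [0,-0.08,0,0,0,0,-1]
    - [0,-0.08,0,0,0,0,-1]

```text
clock: 4.65
ee_pos: [0.3868, -0.1334, 0.2866]
ee_rot: [0.0, 1.0, 0.003, 0.0]
wrist_force: [1.4, -0.3, -2.2]
finger_gap: 0.0295
finger_force: 59.5
```

Call:
apply_moves:
  deltas:
    - [0,-0.08,0,0,0,0,-1]
    - [0,-0.08,0,0,0,0,-1]
    - [0,-0.08,0,0,0,0,-1]
    - [0,-0.08,0,0,0,0,-1]
    - [0,-0.08,0,0,0,0,-1]
    - [0,-0.05,0,0,0,0,-1]
    - [0,0,0,0,0,0,-1]
    - [0,0,0,0,0,0,-1]
    - [0,0,0,0,0,0,-1]

```text
clock: 5.55
ee_pos: [0.386, 0.0447, 0.2861]
ee_rot: [0.0, 1.0, 0.003, -0.0]
wrist_force: [0.1, 0.1, -1.7]
finger_gap: 0.0293
finger_force: 59.6
```

```bash
cat > look.py <<'E'
from h import *
import sys
np.set_printoptions(precision=4,suppress=True)
S,T=cam("side"),cam("top"); tag=sys.argv[1]
a=vision.grab_frame("side"); b=vision.grab_frame("top")
for n,i in(("s",a),("t",b)): cv2.imwrite(f"pics/{n}{tag}.png",i[:,:,::-1])
A=[x for x in blobs(mask(a,"red"),5) if x[0][1]<240]; B=[x for x in blobs(mask(b,"red"),5) if x[0][1]<235]
print(A,B)
for x in A:
    for y in B:
        P,e=tri(S,x[1],T,y[1])
        if e<.006: print("pt",P,"err",round(e,4),"side",x[1],"top",y[1])
delta((.39,.055,.29),.007)
E
python3 look.py 1
python3 - <<'E'
import cv2,numpy as np
a=cv2.imread("pics/s1.png")[110:210,190:340];b=cv2.imread("pics/t1.png")[130:260,170:320]
a=cv2.resize(a,(600,400),interpolation=2)[:, :600];b=cv2.resize(b,None,fx=4,fy=4)
cv2.imwrite("pics/x",a) if 0 else None
h=300
cv2.imwrite("pics/p1.png",np.vstack([cv2.resize(a,(450,300)),cv2.resize(b,(346,300)).copy() if 0 else cv2.copyMakeBorder(cv2.resize(b,(346,300)),0,0,0,104,0)]))
E
```

```text
[([221, 134, 15, 17, 102], [228.2, 141.7]), ([236, 141, 4, 7, 25], [237.5, 143.9])] [([222, 168, 18, 4, 58], [230.6, 169.7]), ([233, 180, 4, 3, 9], [234.7, 181.1])]
pt [0.6403 0.0564 0.2964] err 0.001 side [228.2, 141.7] top [230.6, 169.7]
pt [0.6117 0.0462 0.297 ] err 0.0015 side [237.5, 143.9] top [234.7, 181.1]
t 5.65 pos [0.3863 0.0447 0.2861] F [-1.1 -0.2 -1.4] T [-0.01  0.    0.02] gap 0.0294 ff 59.6 | shift [ 0.0095 -0.0257 -0.0098] turn [ 0.005  0.002 -0.02 ]
```

Call:
apply_moves:
  deltas:
    - [0,-0.013,-0.004,0,0,0,-1]
    - [0,-0.0125,0,0,0,0,-1]
    - [0,0,0,0,0,0,-1]
    - [0,0,0,0,0,0,-1]

```text
clock: 6.05
ee_pos: [0.3863, 0.0562, 0.2877]
ee_rot: [0.0, 1.0, 0.004, -0.0]
wrist_force: [0.7, 1.0, -1.3]
finger_gap: 0.0293
finger_force: 59.6
```

```bash
python3 look.py 2
python3 - <<'E'
import cv2,numpy as np
a=cv2.imread("pics/s2.png")[115:175,200:290];b=cv2.imread("pics/t2.png")[150:210,190:280]
cv2.imwrite("pics/p2.png",cv2.resize(np.vstack([a,b]),None,fx=5,fy=5,interpolation=2))
E
```

```text
[([221, 134, 16, 16, 121], [229.3, 142.2])] [([222, 168, 18, 4, 57], [230.6, 169.8]), ([229, 180, 3, 3, 9], [230.0, 181.0])]
pt [0.6391 0.0555 0.295 ] err 0.004 side [229.3, 142.2] top [230.6, 169.8]
t 6.15 pos [0.3863 0.056  0.2876] F [ 0.1  0.1 -1.6] T [ 0.01 -0.03 -0.03] gap 0.0296 ff 59.6 | shift [ 0.0092  0.0025 -0.0059] turn [ 0.002  0.001 -0.001]
```

View pics/p2.png

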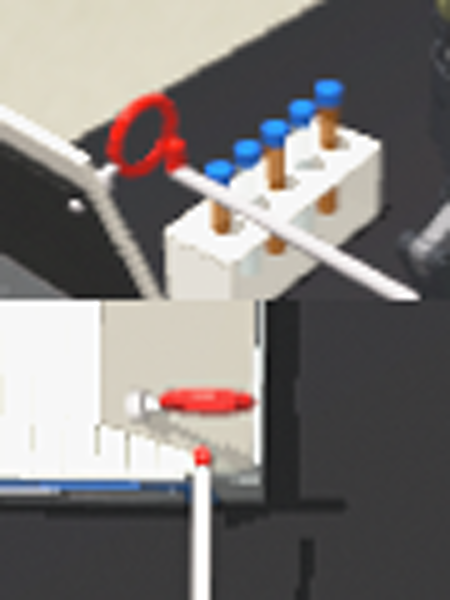

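The finger sits squarely in front of the ring, at top (230,181) against the ring centre (230.5,170). I'll advance slowly.

Call:
apply_moves:
  deltas:
    - [0.02,0,0,0,0,0,-1]
    - [0.02,0,0,0,0,0,-1]
    - [0.02,0,0,0,0,0,-1]
    - [0.02,0,0,0,0,0,-1]
    - [0.02,0,0,0,0,0,-1]
    - [0.02,0,0,0,0,0,-1]
    - [0,0,0,0,0,0,-1]
    - [0,0,0,0,0,0,-1]

```text
clock: 6.95
ee_pos: [0.4342, 0.0563, 0.2875]
ee_rot: [0.0, 1.0, 0.003, -0.0]
wrist_force: [0.7, 0.4, -2.3]
finger_gap: 0.0292
finger_force: 59.6
```

```bash
python3 look.py 3
python3 - <<'E'
import cv2,numpy as np
a=cv2.imread("pics/s3.png")[115:175,200:290];b=cv2.imread("pics/t3.png")[150:210,190:280]
cv2.imwrite("pics/p3.png",cv2.resize(np.vstack([a,b]),None,fx=5,fy=5,interpolation=2))
E
```

```text
[([221, 134, 14, 16, 91], [227.5, 140.6])] [([229, 161, 3, 4, 10], [230.0, 162.5]), ([222, 168, 7, 4, 23], [225.4, 169.7]), ([232, 168, 8, 4, 26], [235.5, 169.7])]
t 7.05 pos [0.4338 0.0563 0.2876] F [ 0.4  0.9 -1.7] T [-0.03 -0.04  0.01] gap 0.0291 ff 59.6 | shift [-0.1096  0.0026 -0.0059] turn [ 0.002  0.006 -0.001]
```

View pics/p3.png

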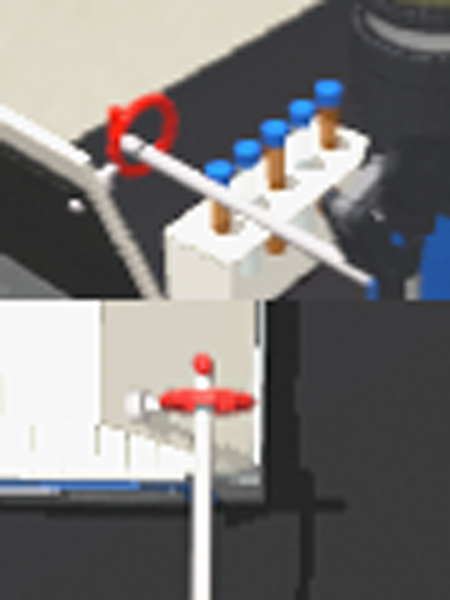

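Run:
```python
import numpy as np
a=np.r_[1.474:.30:37j]; r=np.minimum(.1633+(1.474-a)*.02,.1675)
y=.0405+r*np.cos(a); z=.125+r*np.sin(a)
d=np.c_[-np.diff(y),-np.diff(z)]/.4
for k in range(0,36,6): print(a[k+6].round(3),(y[k+6].round(4),z[k+6].round(4)),d[k:k+6].round(4).mean(0),d[k].round(4),d[k+5].round(4))
```

```text
1.278 (np.float64(0.0887), np.float64(0.2851)) [-0.01348333  0.001     ] [-0.0134 -0.0001] [-0.0135  0.0021]
1.083 (np.float64(0.1191), np.float64(0.2729)) [-0.01265     0.00508333] [-0.0132  0.0035] [-0.0122  0.0062]
0.887 (np.float64(0.1463), np.float64(0.2548)) [-0.01136667  0.00755   ] [-0.012   0.0066] [-0.0107  0.0085]
0.691 (np.float64(0.1695), np.float64(0.2318)) [-0.00966667  0.00961667] [-0.0104  0.0088] [-0.0089  0.0104]
0.496 (np.float64(0.1878), np.float64(0.2047)) [-0.00763333  0.0113    ] [-0.0085  0.0107] [-0.0067  0.0119]
0.3 (np.float64(0.2005), np.float64(0.1745)) [-0.00528333  0.01256667] [-0.0063  0.0121] [-0.0042  0.013 ]
```

Call:
apply_moves:
  deltas:
    - [0,-0.0134,0.0,0,0,0,-1]
    - [0,-0.0135,0.0005,0,0,0,-1]
    - [0,-0.0135,0.0008,0,0,0,-1]
    - [0,-0.0135,0.0012,0,0,0,-1]
    - [0,-0.0135,0.0016,0,0,0,-1]
    - [0,-0.0135,0.002,0,0,0,-1]
    - [0,-0.0132,0.0035,0,0,0,-1]
    - [0,-0.013,0.004,0,0,0,-1]
    - [0,-0.0128,0.0046,0,0,0,-1]
    - [0,-0.0126,0.0052,0,0,0,-1]
    - [0,-0.0124,0.0057,0,0,0,-1]
    - [0,-0.0122,0.0062,0,0,0,-1]

```text
clock: 8.25
ee_pos: [0.4339, 0.1197, 0.2733]
ee_rot: [-0.0, 1.0, 0.003, 0.0]
wrist_force: [-0.6, -0.8, -1.9]
finger_gap: 0.0291
finger_force: 59.5
```

```bash
python3 look.py 4
python3 - <<'E'
import cv2,numpy as np
a=cv2.imread("pics/s4.png")[115:215,180:290];b=cv2.imread("pics/t4.png")[130:210,180:290]
cv2.imwrite("pics/p4.png",cv2.resize(np.vstack([a,b]),None,fx=3.3,fy=3.3,interpolation=2))
E
```

```text
[([205, 146, 17, 17, 119], [212.9, 152.8])] [([205, 162, 3, 3, 8], [205.9, 163.1]), ([201, 169, 18, 4, 54], [210.2, 170.3])]
pt [0.6411 0.1116 0.2867] err 0.0034 side [212.9, 152.8] top [210.2, 170.3]
t 8.35 pos [0.4338 0.1203 0.2733] F [ 0.  -0.  -0.6] T [-0.12 -0.05 -0.1 ] gap 0.0293 ff 59.6 | shift [-0.111   0.1622 -0.0419] turn [-0.004  0.001  0.013]
```

View pics/p4.png

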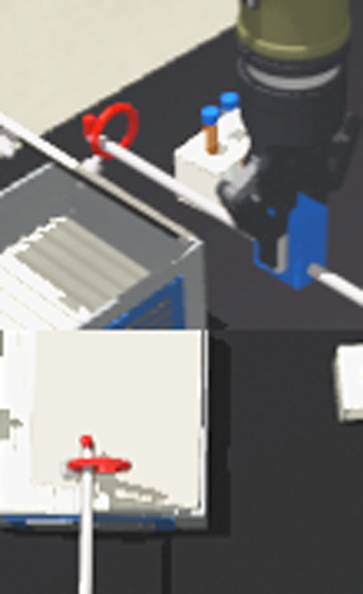

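The flap is following: the ring is at (213,153) in the side view with the rod inside it. I'll carry on.

Call:
apply_moves:
  deltas:
    - [0,-0.012,0.0066,0,0,0,-1]
    - [0,-0.0117,0.007,0,0,0,-1]
    - [0,-0.0115,0.0074,0,0,0,-1]
    - [0,-0.0112,0.0078,0,0,0,-1]
    - [0,-0.011,0.0082,0,0,0,-1]
    - [0,-0.0107,0.0085,0,0,0,-1]
    - [0,-0.0104,0.0088,0,0,0,-1]
    - [0,-0.01,0.0092,0,0,0,-1]
    - [0,-0.0098,0.0095,0,0,0,-1]
    - [0,-0.0095,0.0098,0,0,0,-1]
    - [0,-0.0092,0.01,0,0,0,-1]
    - [0,-0.0089,0.0104,0,0,0,-1]

```text
clock: 9.55
ee_pos: [0.4336, 0.1699, 0.2319]
ee_rot: [0.0, 1.0, 0.003, 0.0]
wrist_force: [-0.2, 0.1, -1.2]
finger_gap: 0.0296
finger_force: 59.6
```

Call:
apply_moves:
  deltas:
    - [0,-0.0085,0.0107,0,0,0,-1]
    - [0,-0.0082,0.011,0,0,0,-1]
    - [0,-0.0078,0.0112,0,0,0,-1]
    - [0,-0.0074,0.0115,0,0,0,-1]
    - [0,-0.007,0.0117,0,0,0,-1]
    - [0,-0.0067,0.0119,0,0,0,-1]
    - [0,-0.0063,0.0121,0,0,0,-1]
    - [0,-0.0058,0.0124,0,0,0,-1]
    - [0,0,0,0,0,0,-1]

```text
clock: 10.45
ee_pos: [0.4331, 0.1931, 0.1946]
ee_rot: [0.0, 1.0, 0.004, -0.0]
wrist_force: [-1.2, 0.2, -0.9]
finger_gap: 0.0294
finger_force: 59.5
```

```bash
python3 look.py 5
```

```text
[([188, 182, 13, 15, 56], [193.0, 188.2])] [([183, 167, 3, 3, 8], [183.9, 168.1]), ([176, 173, 17, 3, 42], [184.2, 173.9])]
pt [0.6419 0.193  0.2087] err 0.0034 side [193.0, 188.2] top [184.2, 173.9]
t 10.55 pos [0.4333 0.1928 0.1951] F [ 0.6  0.2 -1.8] T [0.05 0.02 0.04] gap 0.0295 ff 59.5 | shift [-0.1108  0.3436 -0.2371] turn [0.001 0.002 0.002]
```

Call:
apply_moves:
  deltas:
    - [0,-0.0035,0.0075,0,0,0,-1]
    - [0,-0.003,0.0075,0,0,0,-1]
    - [0,-0.003,0.0075,0,0,0,-1]
    - [0,-0.0025,0.0075,0,0,0,-1]
    - [0,-0.0025,0.0075,0,0,0,-1]
    - [0,-0.0025,0.0075,0,0,0,-1]
    - [0,-0.002,0.0075,0,0,0,-1]
    - [0,-0.002,0.0075,0,0,0,-1]
    - [0,0,0,0,0,0,-1]
    - [0,0,0,0,0,0,-1]

```text
clock: 11.55
ee_pos: [0.4333, 0.201, 0.1712]
ee_rot: [0.0, 1.0, 0.003, -0.0]
wrist_force: [-0.8, -0.4, -1.3]
finger_gap: 0.0294
finger_force: 59.6
```

```bash
python3 look.py 6
python3 - <<'E'
import cv2,numpy as np
a=cv2.imread("pics/s6.png")[140:240,130:260];b=cv2.imread("pics/t6.png")[120:210,160:290]
cv2.imwrite("pics/p6.png",cv2.resize(np.vstack([a,b]),None,fx=3.1,fy=3.1,interpolation=2))
E
```

```text
[([186, 189, 13, 16, 46], [190.3, 195.1]), ([196, 195, 3, 5, 7], [197.3, 197.3])] [([182, 168, 2, 3, 5], [182.4, 169.2]), ([175, 174, 15, 4, 38], [182.1, 175.0])]
pt [0.6563 0.2006 0.1799] err 0.0055 side [190.3, 195.1] top [182.4, 169.2]
t 11.65 pos [0.4333 0.2011 0.1714] F [-1.7  0.2 -0.7] T [-0.04 -0.09 -0.07] gap 0.0294 ff 59.6 | shift [-0.1108  0.3644 -0.2966] turn [ 0.    -0.    -0.001]
```

View pics/p6.png

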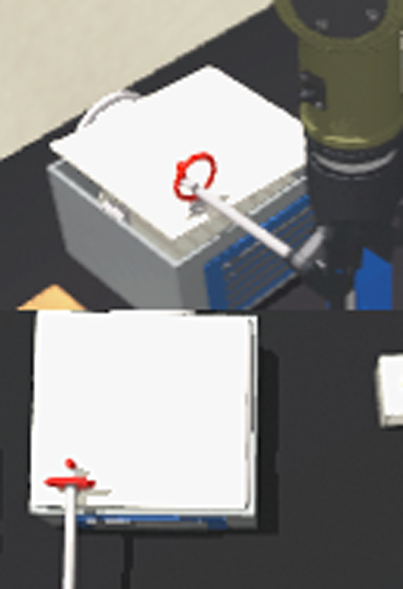

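The flap is nearly shut and the ring is still on the rod, at side (190,195). Now small downward steps into the catch.

Call:
apply_moves:
  deltas:
    - [0,-0.0006,0.0025,0,0,0,-1]
    - [0,-0.0006,0.0025,0,0,0,-1]
    - [0,-0.0006,0.0025,0,0,0,-1]
    - [0,-0.0004,0.0025,0,0,0,-1]
    - [0,-0.0004,0.0025,0,0,0,-1]
    - [0,-0.0004,0.0025,0,0,0,-1]
    - [0,0,0.0025,0,0,0,-1]
    - [0,0,0.0025,0,0,0,-1]
    - [0,0,0,0,0,0,-1]

```text
clock: 12.55
ee_pos: [0.4333, 0.2022, 0.1632]
ee_rot: [0.0, 1.0, 0.003, -0.0]
wrist_force: [-0.7, -1.8, 0.4]
finger_gap: 0.0295
finger_force: 59.7
```

```bash
python3 look.py 7
```

```text
[([186, 192, 13, 15, 46], [190.2, 197.8]), ([196, 197, 3, 5, 6], [197.3, 199.3])] [([175, 174, 16, 4, 35], [182.3, 175.6])]
t 12.65 pos [0.4333 0.2022 0.1633] F [-0.9 -1.1  0.4] T [-0.25 -0.17 -0.26] gap 0.0295 ff 59.7 | shift [-0.1108  0.3673 -0.3168] turn [ 0.001  0.    -0.003]
```

Call:
apply_moves:
  deltas:
    - [0,0,0.002,0,0,0,-1]
    - [0,0,0.002,0,0,0,-1]
    - [0,0,0.002,0,0,0,-1]
    - [0,0,0.002,0,0,0,-1]
    - [0,0,0,0,0,0,-1]

```text
clock: 13.15
ee_pos: [0.4334, 0.2023, 0.16]
ee_rot: [-0.0, 1.0, 0.003, 0.0]
wrist_force: [-1.3, -1.2, 0.5]
finger_gap: 0.0291
finger_force: 59.8
```

Call:
apply_moves:
  deltas:
    - [0,0,0.002,0,0,0,-1]
    - [0,0,0.002,0,0,0,-1]
    - [0,0,0,0,0,0,-1]

```text
clock: 13.45
ee_pos: [0.4334, 0.2024, 0.1584]
ee_rot: [-0.0, 1.0, 0.004, 0.0]
wrist_force: [-1.4, -0.9, 1.1]
finger_gap: 0.0291
finger_force: 59.8
```

Call:
apply_moves:
  deltas:
    - [0,0,0.002,0,0,0,-1]
    - [0,0,0.002,0,0,0,-1]
    - [0,0,0,0,0,0,-1]

```text
clock: 13.75
ee_pos: [0.4336, 0.2024, 0.1569]
ee_rot: [-0.0, 1.0, 0.004, 0.0]
wrist_force: [-0.4, 0.4, 2.0]
finger_gap: 0.0294
finger_force: 59.9
```

```bash
python3 look.py 8
```

```text
[([186, 193, 13, 15, 40], [190.5, 198.6]), ([196, 199, 3, 5, 6], [197.3, 201.0])] [([182, 169, 3, 3, 6], [182.8, 169.8]), ([175, 175, 16, 3, 37], [182.7, 175.9])]
pt [0.6565 0.2016 0.1671] err 0.0057 side [190.5, 198.6] top [182.8, 169.8]
t 13.85 pos [0.4336 0.2024 0.1569] F [-0.6 -0.5  1.1] T [-0.06 -0.39 -0.1 ] gap 0.0298 ff 59.9 | shift [-0.1114  0.3677 -0.3329] turn [-0.002 -0.004  0.   ]
```

Call:
apply_moves:
  deltas:
    - [0,0,0.002,0,0,0,-1]
    - [0,0,0.002,0,0,0,-1]
    - [0,0,0,0,0,0,-1]

```text
clock: 14.15
ee_pos: [0.4334, 0.2025, 0.1552]
ee_rot: [-0.0, 1.0, 0.004, 0.0]
wrist_force: [-0.9, -0.1, 2.3]
finger_gap: 0.0292
finger_force: 59.9
```

Call:
apply_moves:
  deltas:
    - [0,0,0.002,0,0,0,-1]
    - [0,0,0.002,0,0,0,-1]
    - [0,0,0,0,0,0,-1]

```text
clock: 14.45
ee_pos: [0.4334, 0.2023, 0.1536]
ee_rot: [0.0, 1.0, 0.004, -0.0]
wrist_force: [-0.3, -0.1, 0.9]
finger_gap: 0.0292
finger_force: 59.9
```

Call:
apply_moves:
  deltas:
    - [0,0,0.002,0,0,0,-1]
    - [0,0,0.002,0,0,0,-1]
    - [0,0,0,0,0,0,-1]

```text
clock: 14.75
ee_pos: [0.4334, 0.2023, 0.152]
ee_rot: [0.0, 1.0, 0.003, -0.0]
wrist_force: [-1.2, 0.4, 2.0]
finger_gap: 0.0291
finger_force: 59.9
```

```bash
python3 look.py 9
python3 - <<'E'
import cv2,numpy as np
a=cv2.imread("pics/s9.png")[150:240,130:260];b=cv2.imread("pics/s6.png")[150:240,130:260]
cv2.imwrite("pics/p9.png",cv2.resize(np.vstack([a,b]),None,fx=3.3,fy=3.3,interpolation=2))
E
```

```text
[([186, 193, 13, 15, 42], [190.4, 198.7]), ([196, 199, 3, 5, 6], [197.3, 201.0])] [([182, 169, 3, 3, 6], [182.8, 169.8]), ([175, 175, 16, 3, 37], [182.7, 175.9])]
pt [0.6566 0.2017 0.1667] err 0.0054 side [190.4, 198.7] top [182.8, 169.8]
t 14.85 pos [0.4334 0.2023 0.1521] F [-1.6  0.2  1.6] T [ 0.07 -0.38  0.07] gap 0.029 ff 59.9 | shift [-0.1109  0.3674 -0.3448] turn [ 0.    -0.001 -0.001]
```

Run:
```python
from h import *
S=cam("side")
for q in(0,.09,.15): print(q,[proj(S,(.718+x,.0405+.205*np.cos(q),.128+.205*np.sin(q))).round(1) for x in(-.095,0,.095)])
for k in "6789":
    g=cv2.cvtColor(cv2.imread(f"pics/s{k}.png"),cv2.COLOR_BGR2GRAY)
    print(k); 
    for c in(160,170,180): print("  ",c,g[176:224,c].tolist())
```

```text
0 [array([186.7, 221.9]), array([166.1, 206. ]), array([147.4, 191.3])]
0.09 [array([186.2, 217.1]), array([165.4, 201.2]), array([146.6, 186.7])]
0.15 [array([186.1, 213.7]), array([165.2, 197.9]), array([146.2, 183.4])]
6
   160 [183, 163, 170, 247, 247, 247, 247, 247, 247, 247, 247, 247, 247, 247, 247, 247, 247, 247, 247, 247, 247, 247, 183, 105, 105, 105, 106, 129, 195, 202, 143, 126, 126, 126, 127, 126, 126, 125, 124, 125, 125, 125, 127, 126, 127, 126, 126, 124]
   170 [247, 247, 247, 247, 247, 247, 247, 247, 247, 247, 247, 247, 247, 247, 247, 247, 247, 247, 247, 247, 247, 247, 247, 247, 247, 247, 247, 247, 247, 229, 156, 151, 131, 128, 130, 161, 208, 184, 130, 126, 126, 126, 126, 126, 127, 126, 127, 127]
   180 [247, 247, 247, 247, 247, 247, 247, 247, 247, 247, 247, 247, 247, 247, 247, 247, 247, 247, 247, 247, 247, 247, 247, 247, 247, 247, 247, 247, 247, 247, 247, 247, 247, 247, 247, 247, 247, 221, 173, 160, 162, 173, 180, 196, 205, 173, 135, 127]
7
   160 [183, 163, 169, 247, 247, 247, 247, 247, 247, 247, 247, 247, 247, 247, 247, 247, 247, 247, 247, 247, 247, 247, 187, 105, 10
[... 1403 characters left out ...]
 247, 247, 247, 247, 247, 247, 247, 247, 247, 247, 247, 247, 247, 247, 247, 214, 88, 105, 104, 107, 129, 194, 202, 143, 126, 126, 126, 126, 126, 126, 125, 125, 125, 124, 125, 127, 126, 126, 126, 126, 125]
   170 [247, 247, 247, 247, 247, 247, 247, 247, 247, 247, 247, 247, 247, 247, 247, 247, 247, 247, 247, 247, 247, 247, 247, 247, 247, 247, 247, 247, 247, 243, 179, 145, 131, 128, 129, 161, 207, 184, 129, 126, 126, 126, 126, 126, 126, 126, 126, 126]
   180 [247, 247, 247, 247, 247, 247, 247, 247, 247, 247, 247, 247, 247, 247, 247, 247, 247, 247, 247, 247, 247, 247, 247, 247, 247, 247, 247, 247, 247, 247, 247, 247, 247, 247, 247, 247, 247, 232, 183, 160, 162, 172, 180, 196, 205, 173, 135, 127]
```

The images show the flap is still ajar by about 5 px. The pole has begun to pitch in the pads at roughly 3 N, because of the 205 mm lever. I'll ease off, slide the pole further through the ring so the lever is about 70 mm, and push there.

Call:
apply_moves:
  deltas:
    - [0,0,-0.01,0,0,0,-1]
    - [0,0,-0.015,0,0,0,-1]
    - [0,0,-0.015,0,0,0,-1]
    - [0.03,0,0,0,0,0,-1]
    - [0.05,0,0,0,0,0,-1]
    - [0.05,0,0,0,0,0,-1]
    - [0.05,0,0,0,0,0,-1]
    - [0.05,0,0,0,0,0,-1]
    - [0.05,0,0,0,0,0,-1]
    - [0.04,0,0,0,0,0,-1]
    - [0.02,0,0,0,0,0,-1]
    - [0,0,0,0,0,0,-1]

```text
clock: 16.05
ee_pos: [0.5702, 0.2028, 0.1681]
ee_rot: [0.0, 1.0, 0.003, 0.0]
wrist_force: [0.7, -0.4, -1.1]
finger_gap: 0.0297
finger_force: 59.6
```

```bash
cat >> look.py <<'E'
g=cv2.cvtColor(a,cv2.COLOR_RGB2GRAY)
for c in(160,170,180): print(c,g[194:220,c].tolist())
E
python3 look.py 10
```

```text
[([157, 171, 3, 6, 12], [158.3, 173.2])] [([183, 122, 2, 3, 5], [183.4, 123.2]), ([175, 174, 15, 4, 36], [182.1, 175.1])]
pt [0.795  0.2045 0.1847] err 0.0024 side [158.3, 173.2] top [183.4, 123.2]
t 16.15 pos [0.5686 0.203  0.1681] F [-0.8  0.1 -1.3] T [-0.07 -0.16 -0.04] gap 0.0293 ff 59.6 | shift [-0.4494  0.3671 -0.3043] turn [ 0.003  0.007 -0.001]
160 [247, 247, 247, 247, 239, 108, 107, 107, 108, 132, 199, 206, 146, 128, 128, 129, 129, 129, 128, 128, 127, 127, 127, 128, 128, 129]
170 [247, 247, 247, 247, 247, 247, 247, 247, 247, 247, 247, 243, 182, 150, 134, 131, 132, 164, 212, 189, 133, 129, 129, 129, 129, 129]
180 [188, 183, 196, 246, 247, 247, 247, 247, 247, 247, 247, 247, 247, 247, 247, 247, 247, 247, 247, 235, 160, 164, 166, 176, 184, 200]
```

Call:
apply_moves:
  deltas:
    - [0,0,0.003,0,0,0,-1]
    - [0,0,0.003,0,0,0,-1]
    - [0,0,0.003,0,0,0,-1]
    - [0,0,0.003,0,0,0,-1]
    - [0,0,0.003,0,0,0,-1]
    - [0,0,0.003,0,0,0,-1]
    - [0,0,0,0,0,0,-1]

```text
clock: 16.85
ee_pos: [0.5691, 0.2034, 0.1607]
ee_rot: [-0.0, 1.0, 0.004, -0.0]
wrist_force: [-0.7, 0.7, 1.0]
finger_gap: 0.0295
finger_force: 59.7
```

Call:
apply_moves:
  deltas:
    - [0,0,0.002,0,0,0,-1]
    - [0,0,0.002,0,0,0,-1]
    - [0,0,0,0,0,0,-1]

```text
clock: 17.15
ee_pos: [0.5694, 0.2034, 0.1593]
ee_rot: [-0.0, 1.0, 0.003, 0.0]
wrist_force: [-0.6, 0.2, 0.9]
finger_gap: 0.0296
finger_force: 59.7
```

Call:
apply_moves:
  deltas:
    - [0,0,0.002,0,0,0,-1]
    - [0,0,0.002,0,0,0,-1]
    - [0,0,0,0,0,0,-1]

```text
clock: 17.45
ee_pos: [0.5695, 0.2034, 0.1577]
ee_rot: [-0.0, 1.0, 0.004, 0.0]
wrist_force: [-1.0, 1.3, 1.1]
finger_gap: 0.0295
finger_force: 59.8
```

```bash
python3 look.py 11
```

```text
[([158, 174, 3, 5, 13], [159.0, 176.0]), ([188, 194, 5, 5, 8], [189.8, 195.9])] [([183, 123, 2, 3, 5], [183.4, 124.2]), ([174, 175, 17, 3, 37], [182.3, 175.9])]
pt [0.794  0.2055 0.1752] err 0.0007 side [159.0, 176.0] top [183.4, 124.2]
t 17.55 pos [0.5695 0.2034 0.1578] F [-1.9 -0.2  1.4] T [0.25 0.01 0.06] gap 0.0293 ff 59.8 | shift [-0.4512  0.3677 -0.3309] turn [-0.002 -0.003  0.   ]
160 [247, 247, 247, 247, 239, 107, 108, 106, 109, 132, 199, 206, 146, 129, 129, 129, 129, 129, 128, 127, 127, 127, 127, 128, 129, 129]
170 [247, 247, 247, 247, 247, 247, 247, 247, 247, 247, 247, 243, 182, 150, 133, 130, 132, 165, 212, 188, 133, 129, 130, 129, 129, 129]
180 [240, 226, 176, 176, 209, 247, 247, 247, 247, 247, 247, 247, 247, 247, 247, 247, 247, 247, 247, 235, 160, 163, 165, 177, 184, 200]
```

Force is about 2.5–3 N and the stem is nearly bottomed, so I continue with fine steps.

Call:
apply_moves:
  deltas:
    - [0,0,0.002,0,0,0,-1]
    - [0,0,0.002,0,0,0,-1]
    - [0,0,0,0,0,0,-1]

```text
clock: 17.85
ee_pos: [0.5696, 0.2034, 0.1562]
ee_rot: [-0.0, 1.0, 0.004, 0.0]
wrist_force: [-0.5, 1.2, 1.9]
finger_gap: 0.0291
finger_force: 60.0
```

Call:
apply_moves:
  deltas:
    - [0,0,0.002,0,0,0,-1]
    - [0,0,0.002,0,0,0,-1]
    - [0,0,0,0,0,0,-1]

```text
clock: 18.15
ee_pos: [0.5695, 0.2036, 0.1546]
ee_rot: [-0.0, 1.0, 0.004, 0.0]
wrist_force: [-0.5, 2.1, 2.7]
finger_gap: 0.0293
finger_force: 60.2
```

```bash
python3 look.py 12
```

```text
[([158, 175, 3, 5, 11], [159.0, 176.7]), ([188, 195, 5, 4, 8], [190.0, 196.5]), ([186, 204, 3, 4, 5], [187.2, 205.6])] [([183, 124, 2, 3, 5], [183.6, 124.8]), ([174, 175, 17, 3, 38], [182.5, 175.9])]
pt [0.7933 0.2058 0.1729] err 0.0019 side [159.0, 176.7] top [183.6, 124.8]
t 18.25 pos [0.5696 0.2035 0.1545] F [-0.7  2.3  3.7] T [ 0.43 -0.11  0.17] gap 0.0294 ff 60.2 | shift [-0.4514  0.3679 -0.3391] turn [-0.003 -0.005  0.001]
160 [247, 247, 247, 247, 245, 155, 107, 106, 108, 132, 198, 206, 146, 129, 129, 129, 128, 128, 128, 128, 127, 127, 127, 128, 129, 129]
170 [247, 247, 247, 247, 247, 247, 247, 247, 247, 247, 247, 247, 224, 159, 134, 131, 132, 165, 212, 188, 133, 129, 129, 129, 129, 129]
180 [242, 239, 221, 168, 199, 247, 247, 247, 247, 247, 247, 247, 247, 247, 247, 247, 247, 247, 247, 247, 217, 169, 165, 176, 183, 200]
```

Call:
apply_moves:
  deltas:
    - [0,0,0.002,0,0,0,-1]
    - [0,0,0.001,0,0,0,-1]
    - [0,0,0,0,0,0,-1]

```text
clock: 18.55
ee_pos: [0.5696, 0.2032, 0.1532]
ee_rot: [0.0, 1.0, 0.003, 0.0]
wrist_force: [-0.5, 2.1, 1.7]
finger_gap: 0.0295
finger_force: 60.2
```

Call:
apply_moves:
  deltas:
    - [0,0,0.002,0,0,0,-1]
    - [0,0,0.001,0,0,0,-1]
    - [0,0,0,0,0,0,-1]

```text
clock: 18.85
ee_pos: [0.5695, 0.2029, 0.1518]
ee_rot: [0.0, 1.0, 0.003, 0.0]
wrist_force: [-0.1, 1.5, 1.8]
finger_gap: 0.0295
finger_force: 60.1
```

```bash
python3 look.py 13
```

```text
[([158, 175, 3, 6, 11], [159.3, 177.4]), ([188, 196, 5, 4, 8], [190.0, 197.5]), ([186, 205, 4, 4, 6], [187.5, 206.8])] [([183, 124, 3, 3, 6], [184.2, 125.0]), ([174, 175, 17, 3, 38], [182.0, 176.0])]
pt [0.7939 0.2047 0.1692] err 0.0023 side [159.3, 177.4] top [184.2, 125.0]
t 18.95 pos [0.5695 0.2029 0.1519] F [0.3 1.8 0.9] T [ 0.36 -0.35  0.1 ] gap 0.0292 ff 60.1 | shift [-0.4511  0.367  -0.3451] turn [ 0.003 -0.001 -0.004]
160 [247, 247, 247, 247, 247, 238, 152, 106, 108, 132, 199, 206, 146, 129, 129, 129, 129, 129, 129, 128, 127, 127, 127, 128, 129, 129]
170 [247, 247, 247, 247, 247, 247, 247, 247, 247, 247, 247, 247, 247, 218, 121, 131, 132, 165, 212, 188, 133, 129, 129, 130, 130, 129]
180 [241, 241, 230, 183, 178, 212, 247, 247, 247, 247, 247, 247, 247, 247, 247, 247, 247, 247, 247, 247, 246, 203, 171, 175, 183, 200]
```

Call:
apply_moves:
  deltas:
    - [0,0,0.002,0,0,0,-1]
    - [0,0,0.002,0,0,0,-1]
    - [0,0,0,0,0,0,-1]

```text
clock: 19.25
ee_pos: [0.569, 0.2028, 0.15]
ee_rot: [0.0, 1.0, 0.003, -0.0]
wrist_force: [1.1, 1.2, 0.3]
finger_gap: 0.0296
finger_force: 59.7
```

Call:
apply_moves:
  deltas:
    - [0,0,0.002,0,0,0,-1]
    - [0,0,0.002,0,0,0,-1]
    - [0,0,0,0,0,0,-1]

```text
clock: 19.55
ee_pos: [0.5691, 0.2029, 0.1486]
ee_rot: [0.0, 1.0, 0.003, -0.0]
wrist_force: [-0.8, 0.7, -0.4]
finger_gap: 0.0297
finger_force: 59.7
```

```bash
python3 look.py 14
```

```text
[([159, 176, 3, 6, 12], [159.8, 178.7]), ([188, 197, 5, 4, 8], [190.0, 198.5]), ([186, 205, 5, 6, 10], [187.3, 208.0])] [([184, 124, 2, 3, 5], [184.4, 125.2]), ([174, 175, 16, 3, 38], [181.3, 176.0])]
pt [0.7942 0.2045 0.1639] err 0.0008 side [159.8, 178.7] top [184.4, 125.2]
t 19.65 pos [0.5691 0.2029 0.1488] F [-0.1  1.2  0.6] T [ 0.17 -0.08  0.03] gap 0.0294 ff 59.7 | shift [-0.4504  0.3669 -0.3526] turn [ 0.005  0.005 -0.004]
160 [247, 247, 247, 247, 247, 247, 247, 247, 195, 143, 199, 206, 146, 128, 129, 129, 128, 129, 128, 127, 126, 127, 127, 128, 129, 128]
170 [247, 247, 247, 247, 247, 247, 247, 247, 247, 247, 247, 247, 247, 247, 247, 247, 195, 168, 212, 189, 133, 128, 129, 129, 129, 129]
180 [244, 241, 239, 224, 174, 182, 187, 215, 247, 247, 247, 247, 247, 247, 247, 247, 247, 247, 247, 247, 247, 247, 247, 243, 172, 200]
```

Call:
apply_moves:
  deltas:
    - [0,0,0.002,0,0,0,-1]
    - [0,0,0.002,0,0,0,-1]
    - [0,0,0.002,0,0,0,-1]
    - [0,0,0,0,0,0,-1]

```text
clock: 20.05
ee_pos: [0.5692, 0.203, 0.1463]
ee_rot: [0.0, 1.0, 0.003, -0.0]
wrist_force: [-0.8, -0.7, 1.6]
finger_gap: 0.0297
finger_force: 59.8
```

```bash
python3 look.py 15
```

```text
[([159, 177, 3, 5, 11], [160.0, 179.3]), ([188, 197, 6, 5, 11], [190.5, 198.9]), ([186, 205, 5, 6, 9], [187.2, 208.0])] [([184, 124, 2, 3, 5], [184.4, 125.2]), ([174, 175, 17, 4, 35], [181.7, 176.2])]
pt [0.7944 0.2046 0.1616] err 0.0001 side [160.0, 179.3] top [184.4, 125.2]
pt [0.6402 0.2063 0.1781] err 0.0057 side [190.5, 198.9] top [181.7, 176.2]
t 20.15 pos [0.5692 0.203  0.1464] F [-0.3  0.2  0.4] T [0.06 0.09 0.04] gap 0.0292 ff 59.8 | shift [-0.4506  0.3671 -0.3586] turn [ 0.003  0.003 -0.003]
160 [247, 247, 247, 247, 247, 247, 247, 247, 195, 144, 199, 207, 146, 129, 128, 129, 129, 129, 129, 128, 127, 127, 127, 128, 128, 130]
170 [247, 247, 247, 247, 247, 247, 247, 247, 247, 247, 247, 247, 247, 247, 247, 247, 195, 167, 212, 188, 132, 129, 129, 129, 129, 129]
180 [247, 241, 241, 234, 193, 155, 187, 215, 247, 247, 247, 247, 247, 247, 247, 247, 247, 247, 247, 247, 247, 247, 247, 243, 172, 200]
```

The edge no longer moves under extra push, so the flap has snapped shut. I'll unload and measure for the withdrawal.

Call:
apply_moves:
  deltas:
    - [0,0,-0.01,0,0,0,-1]
    - [0,0,-0.013,0,0,0,-1]
    - [0,0,-0.013,0,0,0,-1]
    - [0,0,0,0,0,0,-1]
    - [0,0,0,0,0,0,-1]

```text
clock: 20.65
ee_pos: [0.5694, 0.2031, 0.161]
ee_rot: [0.0, 1.0, 0.003, 0.0]
wrist_force: [-0.8, 0.0, -1.1]
finger_gap: 0.0294
finger_force: 59.7
```

```bash
python3 look.py 16
python3 - <<'E'
from h import *
S,T=cam("side"),cam("top")
print("eye px expected top/side",proj(T,(.6403,.2055,.174)),proj(S,(.6403,.2055,.174)))
a=cv2.imread("pics/s16.png")[140:240,130:260];b=cv2.imread("pics/t16.png")[110:200,150:280]
cv2.imwrite("pics/p16.png",cv2.resize(np.vstack([a,b]),None,fx=3.1,fy=3.1,interpolation=2))
m=mask(cv2.imread("pics/s16.png")[:,:,::-1].copy(),"red")
ys,xs=np.nonzero(m[185:220,180:205]); print("ring side bbox",xs.min()+180,xs.max()+180,ys.min()+185,ys.max()+185)
E
```

```text
[([158, 173, 3, 5, 13], [159.0, 175.0]), ([185, 202, 6, 6, 12], [186.8, 204.9])] [([183, 122, 2, 4, 6], [183.5, 123.5]), ([173, 175, 17, 3, 36], [181.4, 175.7])]
pt [0.7951 0.2046 0.178 ] err 0.0001 side [159.0, 175.0] top [183.5, 123.5]
t 20.75 pos [0.5692 0.2031 0.1607] F [ 0.2  0.3 -2.3] T [ 0.01  0.02 -0.08] gap 0.0294 ff 59.7 | shift [-0.4506  0.3672 -0.323 ] turn [ 0.002  0.003 -0.001]
160 [247, 247, 247, 247, 247, 247, 247, 247, 195, 144, 199, 206, 145, 128, 128, 128, 129, 129, 129, 128, 127, 127, 127, 128, 129, 129]
170 [247, 247, 247, 247, 247, 247, 247, 247, 247, 247, 247, 247, 247, 247, 247, 247, 196, 167, 212, 188, 133, 129, 129, 129, 129, 129]
180 [232, 223, 247, 187, 187, 187, 214, 247, 247, 247, 247, 247, 247, 247, 247, 247, 247, 247, 247, 247, 247, 247, 247, 243, 172, 200]
eye px expected top/side [181.53743584 175.64746059] [191.85717261 199.97712824]
ring side bbox 185 197 195 207
```

Call:
apply_moves:
  deltas:
    - [-0.03,-0.0025,0.003,0,0,0,-1]
    - [-0.05,0,0,0,0,0,-1]
    - [-0.05,0,0,0,0,0,-1]
    - [-0.05,0,0,0,0,0,-1]
    - [-0.05,0,0,0,0,0,-1]
    - [-0.03,0,0,0,0,0,-1]
    - [-0.015,0,0,0,0,0,-1]
    - [0,0,0,0,0,0,-1]
    - [0,0,0,0,0,0,-1]

```text
clock: 21.65
ee_pos: [0.4603, 0.2036, 0.1597]
ee_rot: [-0.0, 1.0, 0.003, 0.001]
wrist_force: [-0.3, 0.4, -1.8]
finger_gap: 0.0294
finger_force: 59.5
```

```bash
python3 look.py 17
```

```text
[([181, 190, 2, 5, 10], [181.5, 192.0]), ([185, 194, 13, 14, 38], [189.7, 200.4]), ([196, 199, 2, 4, 5], [196.6, 200.6])] [([182, 159, 2, 3, 5], [182.4, 160.2]), ([174, 175, 16, 3, 33], [181.4, 175.7])]
pt [0.6861 0.2047 0.1755] err 0.0014 side [181.5, 192.0] top [182.4, 160.2]
pt [0.6424 0.2082 0.1723] err 0.0056 side [189.7, 200.4] top [181.4, 175.7]
t 21.75 pos [0.4604 0.2035 0.1597] F [ 0.4  0.3 -1.9] T [-0.03 -0.01 -0.01] gap 0.0298 ff 59.5 | shift [-0.1779  0.37   -0.3261] turn [-0.002 -0.009 -0.008]
160 [247, 247, 247, 247, 247, 247, 247, 247, 190, 140, 194, 201, 142, 126, 126, 125, 126, 126, 126, 124, 124, 124, 124, 125, 126, 126]
170 [247, 247, 247, 247, 247, 247, 247, 247, 247, 247, 247, 247, 247, 247, 247, 247, 191, 163, 207, 184, 129, 126, 126, 126, 126, 126]
180 [247, 247, 247, 247, 247, 247, 247, 247, 247, 247, 247, 247, 247, 247, 247, 247, 247, 247, 247, 247, 247, 247, 247, 241, 168, 196]
```

Call:
apply_moves:
  deltas:
    - [-0.02,-0.002,0,0,0,0,-1]
    - [-0.02,0,0,0,0,0,-1]
    - [-0.02,0,0,0,0,0,-1]
    - [-0.02,0,0,0,0,0,-1]
    - [-0.02,0,0,0,0,0,-1]

```text
clock: 22.25
ee_pos: [0.4184, 0.204, 0.1597]
ee_rot: [0.0, 1.0, 0.004, -0.0]
wrist_force: [0.3, 0.4, -2.1]
finger_gap: 0.0296
finger_force: 59.5
```

Call:
apply_moves:
  deltas:
    - [-0.02,0,0,0,0,0,-1]
    - [-0.02,0,0,0,0,0,-1]
    - [-0.02,0,0,0,0,0,-1]
    - [-0.02,0,0,0,0,0,-1]
    - [-0.02,0,0,0,0,0,-1]
    - [-0.02,0,0,0,0,0,-1]
    - [0,0,0,0,0,0,-1]

```text
clock: 22.95
ee_pos: [0.3698, 0.2034, 0.1596]
ee_rot: [0.0, 1.0, 0.004, -0.001]
wrist_force: [0.2, -0.6, -1.5]
finger_gap: 0.0291
finger_force: 59.5
```

```bash
python3 look.py 18
```

```text
[([185, 194, 13, 14, 45], [191.0, 200.5]), ([201, 205, 3, 6, 11], [202.3, 207.5])] [([174, 175, 16, 3, 37], [181.4, 175.9]), ([179, 189, 4, 4, 12], [180.7, 190.5])]
pt [0.6406 0.207  0.1726] err 0.0024 side [191.0, 200.5] top [181.4, 175.9]
pt [0.5963 0.206  0.1741] err 0.0016 side [202.3, 207.5] top [180.7, 190.5]
t 23.05 pos [0.3715 0.2038 0.1597] F [ 0.7 -0.1 -1.3] T [ 0.02 -0.04  0.01] gap 0.0291 ff 59.5 | shift [ 0.0438  0.3722 -0.3257] turn [-0.001 -0.004  0.001]
160 [247, 247, 247, 247, 247, 247, 247, 247, 189, 140, 193, 201, 142, 125, 125, 125, 125, 125, 125, 124, 124, 124, 124, 124, 126, 126]
170 [247, 247, 247, 247, 247, 247, 247, 247, 247, 247, 247, 247, 247, 247, 247, 247, 190, 162, 206, 183, 129, 125, 125, 125, 125, 125]
180 [247, 247, 247, 247, 247, 247, 247, 247, 247, 247, 247, 247, 247, 247, 247, 247, 247, 247, 247, 247, 247, 247, 247, 241, 168, 195]
```

The hook is clear of the ring and the flap is still shut. I'll lift and carry the pole back.

Call:
apply_moves:
  deltas:
    - [0,0,-0.05,0,0,0,-1]
    - [0,0,-0.08,0,0,0,-1]
    - [0,0,-0.08,0,0,0,-1]
    - [0,0.02,-0.08,0,0,0,-1]
    - [0.01,0.08,0,0,0,0,-1]
    - [0.01,0.1,0,0,0,0,-1]
    - [0.01,0.1,0,0,0,0,-1]
    - [0,0.1,0,0,0,0,-1]
    - [0,0.1,0,0,0,0,-1]
    - [0,0.1,0,0,0,0,-1]
    - [0,0.1,0,0,0,0,-1]
    - [0.02,0.1,0,0,0,0,-1]

```text
clock: 24.25
ee_pos: [0.3925, -0.1181, 0.2758]
ee_rot: [0.0, 1.0, 0.003, -0.0]
wrist_force: [1.6, 0.2, -1.3]
finger_gap: 0.0294
finger_force: 59.7
```

Call:
apply_moves:
  deltas:
    - [0.04,0.1,0,0,0,0,-1]
    - [0.05,0.1,0,0,0,-0.22,-1]
    - [0.04,0.05,0,0,0,-0.22,-1]
    - [0.02,0.02,0.05,0,0,0,-1]
    - [0,0,0.08,0,0,0,-1]
    - [0,0,0.08,0,0,0,-1]
    - [0,0,0.06,0,0,0,-1]
    - [0,0,0,0,0,0,-1]
    - [0,0,0,0,0,0,-1]

```text
clock: 25.15
ee_pos: [0.4554, -0.2233, 0.1679]
ee_rot: [0.0, 1.0, 0.03, -0.0]
wrist_force: [0.2, -0.2, -0.5]
finger_gap: 0.0293
finger_force: 59.6
```

```bash
python3 look.py 19|head -8; python3 -c "
from h import *
delta((.454,-.2285,.0589),.06)"
```

```text
[([277, 129, 4, 6, 16], [278.1, 131.2]), ([185, 194, 13, 14, 45], [191.0, 200.5])] [([323, 162, 5, 3, 12], [324.8, 163.1]), ([174, 175, 16, 3, 37], [181.4, 175.9])]
pt [ 0.6817 -0.2104  0.1845] err 0.0001 side [278.1, 131.2] top [324.8, 163.1]
pt [0.6406 0.207  0.1726] err 0.0024 side [191.0, 200.5] top [181.4, 175.9]
t 25.25 pos [ 0.4563 -0.2235  0.169 ] F [-0.7 -0.6 -1.7] T [-0.01  0.01  0.02] gap 0.0291 ff 59.6 | shift [-0.1233 -0.7045 -0.3038] turn [ 0.011 -0.022  0.436]
160 [247, 247, 247, 247, 247, 247, 247, 247, 194, 144, 198, 205, 145, 128, 129, 128, 128, 128, 128, 128, 127, 126, 127, 128, 128, 128]
170 [247, 247, 247, 247, 247, 247, 247, 247, 247, 247, 247, 247, 247, 247, 247, 247, 195, 166, 211, 188, 132, 129, 129, 129, 128, 128]
180 [247, 247, 247, 247, 247, 247, 247, 247, 247, 247, 247, 247, 247, 247, 247, 247, 247, 247, 247, 247, 247, 247, 247, 242, 171, 200]
t 25.25 pos [ 0.4563 -0.2235  0.169 ] F [-0.7 -0.6 -1.7] T [-0.01  0.01  0.02] gap 0.0291 ff 59.6 | shift [-0.0071  0.0117  0.2753] turn [ 0.011 -0.021 -0.006]
```

Call:
apply_moves:
  deltas:
    - [-0.0035,0.006,0,0,-0.09,0,-1]
    - [-0.0035,0.006,0,0,-0.09,0,-1]
    - [0,0,0.05,0,0,0,-1]
    - [0,0,0.05,0,0,0,-1]
    - [0,0,0.05,0,0,0,-1]
    - [0,0,0.05,0,0,0,-1]
    - [0,0,0.03,0,0,0,-1]
    - [0,0,0.02,0,0,0,-1]
    - [0,0,0,0,0,0,-1]
    - [0,0,0,0,0,0,-1]

```text
clock: 26.25
ee_pos: [0.451, -0.2283, 0.0682]
ee_rot: [0.001, 1.0, 0.03, -0.01]
wrist_force: [-0.4, -0.3, -1.6]
finger_gap: 0.0295
finger_force: 59.6
```

```bash
python3 look.py 20|head -3; python3 -c "
from h import *
delta((.454,-.2285,.0589),.06)"
```

```text
[([278, 154, 3, 5, 14], [278.9, 155.9]), ([185, 194, 13, 14, 45], [191.0, 200.5])] [([318, 169, 4, 3, 11], [319.6, 170.1]), ([174, 175, 16, 3, 37], [181.4, 175.9])]
pt [ 0.6776 -0.2147  0.0799] err 0.0006 side [278.9, 155.9] top [319.6, 170.1]
pt [0.6406 0.207  0.1726] err 0.0024 side [191.0, 200.5] top [181.4, 175.9]
t 26.35 pos [ 0.4511 -0.2283  0.0685] F [-0.4 -0.1 -2.1] T [-0.07  0.01 -0.02] gap 0.0293 ff 59.6 | shift [0.0077 0.0008 0.0238] turn [ 0.006  0.168 -0.004]
```

Call:
apply_moves:
  deltas:
    - [0,0,0.006,0,0,0,-1]
    - [0,0,0.006,0,0,0,-1]
    - [0,0,0.006,0,0,0,-1]
    - [0,0,0.004,0,0,0,-1]
    - [0,0,0,0,0,0,-1]
    - [0,0,0,0,0,0,-1]

```text
clock: 26.95
ee_pos: [0.4503, -0.228, 0.0589]
ee_rot: [0.0, 0.999, 0.03, -0.011]
wrist_force: [0.6, -0.5, 0.0]
finger_gap: 0.0296
finger_force: 59.9
```

```bash
python3 look.py 21|head -3; python3 -c "
from h import *
delta((.454,-.2285,.0589),.06)"
```

```text
[([278, 156, 3, 6, 16], [278.9, 158.2]), ([185, 194, 13, 14, 45], [191.0, 200.5])] [([318, 170, 3, 3, 9], [319.0, 171.0]), ([174, 175, 16, 3, 37], [181.4, 175.9])]
pt [ 0.6764 -0.2143  0.0705] err 0.0013 side [278.9, 158.2] top [319.0, 171.0]
pt [0.6406 0.207  0.1726] err 0.0024 side [191.0, 200.5] top [181.4, 175.9]
t 27.05 pos [ 0.4503 -0.228   0.0589] F [ 0.3 -0.4 -0.6] T [0.01 0.03 0.  ] gap 0.0289 ff 59.9 | shift [ 0.0091  0.0018 -0.0001] turn [ 0.     0.18  -0.003]
```

Call:
apply_moves:
  deltas:
    - [0,0,0.001,0,0,0,-1]
    - [0,0,0,0,0,0,-0.2]
    - [0,0,0,0,0,0,0]
    - [0,0,0,0,0,0,0.3]
    - [0,0,0,0,0,0,0.6]
    - [0,0,0,0,0,0,0.8]
    - [0,0,0,0,0,0,0.8]
    - [0,0,-0.02,0,0,0,0.8]
    - [0,0,-0.04,0,0,0,0.8]
    - [0,0,-0.06,0,0,0,0.8]
    - [0,0,-0.08,0,0,0,0.8]
    - [0,0,-0.08,0,0,0,0.8]

```text
clock: 28.25
ee_pos: [0.4524, -0.2278, 0.172]
ee_rot: [0.0, 0.999, 0.03, -0.011]
wrist_force: [0.4, 0.1, -0.7]
finger_gap: 0.0768
finger_force: 0.0
```

Call:
apply_moves:
  deltas:
    - [0,0,-0.1,0,0,0,0.8]
    - [0,0,-0.1,0,0,0,0.8]
    - [-0.05,0,-0.08,0,0,0,0.8]
    - [-0.05,0,0,0,0,0,0.8]
    - [0,0,0,0,0,0,0.8]
    - [0,0,0,0,0,0,0.8]

```text
clock: 28.85
ee_pos: [0.4152, -0.23, 0.2837]
ee_rot: [0.0, 1.0, 0.03, -0.011]
wrist_force: [-0.8, 0.1, -0.8]
finger_gap: 0.0769
finger_force: 0.0
```

```bash
python3 look.py 22
python3 - <<'E'
from h import *
w=vision.grab_frame("wrist")[:,:,::-1]
a=cv2.imread("pics/s22.png"); f=lambda i,h:cv2.resize(i,(int(i.shape[1]*h/i.shape[0]),h),interpolation=2)
x=np.hstack([f(a[130:230,130:260],290),f(a[130:230,260:390],290)]); y=cv2.resize(np.ascontiguousarray(w),(386,290))
y=cv2.copyMakeBorder(y,0,0,0,x.shape[1]-386,0); cv2.imwrite("pics/final.png",np.vstack([x,y]))
E
```

```text
[([278, 156, 3, 6, 14], [278.9, 158.5]), ([185, 194, 13, 14, 45], [191.0, 200.5])] [([318, 170, 3, 3, 9], [319.0, 171.0]), ([174, 175, 16, 3, 37], [181.4, 175.9])]
pt [ 0.6766 -0.2146  0.0689] err 0.0012 side [278.9, 158.5] top [319.0, 171.0]
pt [0.6406 0.207  0.1726] err 0.0024 side [191.0, 200.5] top [181.4, 175.9]
t 28.95 pos [ 0.4159 -0.2298  0.283 ] F [-0.6  0.   0.6] T [-0.01 -0.03  0.05] gap 0.0771 ff 0.0 | shift [-0.022  -0.7145 -0.0166] turn [0.001 0.179 0.445]
160 [247, 247, 247, 247, 247, 247, 247, 247, 193, 142, 196, 203, 144, 127, 127, 127, 127, 126, 127, 126, 125, 125, 126, 126, 127, 127]
170 [247, 247, 247, 247, 247, 247, 247, 247, 247, 247, 247, 247, 247, 247, 247, 247, 193, 165, 210, 186, 131, 127, 128, 128, 127, 127]
180 [247, 247, 247, 247, 247, 247, 247, 247, 247, 247, 247, 247, 247, 247, 247, 247, 247, 247, 247, 247, 247, 247, 247, 242, 171, 198]
```

View pics/final.png

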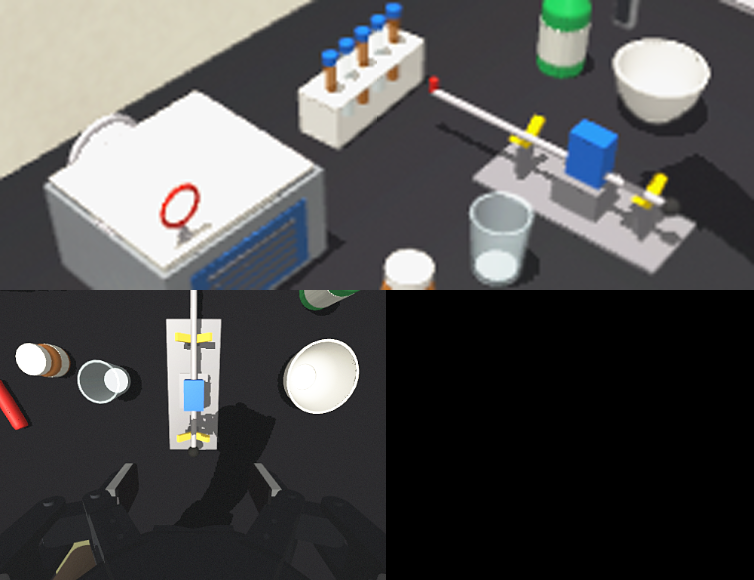

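The final picture shows the flap flat and shut with the ring intact at (180,205), and the pole lying in both yellow forks with its block on the step. Nothing else has moved.

```bash
python3 -c "
from workcell import order
print(order.close_job())"
```

```text
the job is handed in; nothing more can be done
None
```

The flap is latched shut with its eye intact, the pole is back in both forks of its rest, nothing else was moved, and the job was handed in at about 29 s; the pole pitched slightly in the grip at the catch, so the final push was made with it slid further through the ring.

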